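# Find the free hatch of the printer's electronics case and push it open

## Robot

A 6-joint arm with a two-finger parallel gripper is mounted at the origin on the work surface. World frame = base frame: x ahead of the robot, y to its left, z up, the work surface at z = 0. Lengths are in m, angles in degrees, forces in N, time in s.
With the tool pointing down it reaches from about 0.3 to 0.75 m from the base axis. Payload 8.5 kg.
Tool frame: the origin (TCP) lies between the finger pads; the fingertips stand 14 mm ahead of it and the grasp point (between the pads) lies 5 mm behind it; x points along the fingers, z is the direction in which the jaws open and shut, and the axes are right-handed (so a half turn about x gives the same grasp; the last joint's range is limited). The gripper opens to 85 mm and grips with 20 to 120 N. Pads are 22 mm wide; open, the fingers measure 114 mm over their backs; the gripper's body (76 mm by 85 mm) begins 54 mm behind the grasp point. The pads swing forward as they close: fully open they stand 13 mm farther back than shut.
Start: joints at [61.289, 21.807, 74.336, -0, 83.858, -12.336], TCP at [0.155, 0.528, 0.245] pointing down, gripper open.
Joint ranges: [-178.18, 178.18], [-50.72, 133.34], [12.68, 142.11], [-81.47, 261.47], [9.98, 163.14], [-165.26, 165.26]. Speed limits (degrees/s): [136.94, 136.94, 180, 180, 180, 180].

## Interface

Orientations are given as a 3x3 rotation matrix whose columns are the frame's x, y, z axes.
In Python, from rig import env gives the robot as it stands.
- The arm moves only by the shell command python3 -m jog 'ROWS' [FORCE]. ROWS is JSON, a list of rows, each a list of 5 numbers: the opening, from -1 (shut) to 1 (fully open), so that 0 is half open, then the shift along the tool's x, y, z in m, then the turn about the tool's x in rad. In form: [[claw, dx, dy, dz, yaw], ...]. A call has 1 to 20 rows; each row is the pose to reach, as a shift and turn from the pose commanded when the call began, along the tool's axes at that moment; what a row does not reach only later rows make up. A row lasts 1/10 s, in which the tool goes at most 50 mm and 8.59 degrees, less where a joint would pass 70% of its speed; a pose out of reach is approached as far as the arm can. A call with a gripper value outside its range is refused whole. The fingers move at their own pace and stop on an object; FORCE is the grip in N (left out, the last holds). Time passes only in rows, so rows that repeat a pose let the fingers close. It gives the time, the measured TCP pose, the force and the opening at its end, in the units of the state.
- env.observe(): the state, without advancing time (a new reading comes with each control period).
- env.get_image(name): name is "side" or "top" or "wrist"; returns the picture (400x640x3 uint8, red, green, blue); there is no depth.
- env.camera_model(name): a dict with "fx", "fy", "cx", "cy" (pixels), "origin" and "orientation" of the camera in the world. Camera axes: x right, y up, looking along -z (the intrinsics and any distortion apply to the point x, -y, -z); pixel columns grow to the right and rows downward; lengths in m; the calibration is good to about 2 mm. The wrist camera is an equidistant fisheye: a pixel r from the principal point sees the ray r / f radians off the axis. A picture is of the moment at which its call begins: read the wrist's pose just before it. camera_model takes no time and is no camera call; for the wrist camera it gives the pose at the moment of the call.
- env.close_job(): hands the job in, once; it reports no verdict.
The state is a dict: "time_s": time; "q": joint angles; "qvel": joint speeds; "joint_efforts": joint torques, N m; "position": TCP position; "tool_rot": TCP orientation; "ft_force": force on the tool from outside, world axes, zero at the start; "wrist_torque": the same for the moment, N m; "grip_width": finger opening in m.
Only numpy, scipy, OpenCV 4.12 (cv2) and the standard library are available. Lean on these libraries where they do the work, as an engineer would, in place of code of your own. Each camera call takes 0.05 s, during which the arm holds its last target.

## Task

Three of the four identical hatches on top of the plywood electronics case are still held by transport blocks inside. Press one hatch after another with the fingertips (the engraved circles show where), without forcing the firm ones, until you find the one that rocks; then push that one down until it stands well open, tilted by at least 45 degrees, and draw back clear of it. Do not pick up or move the gear, glue stick or screwdriver.

Things in the scene. Friction and masses are not known exactly. Their poses are not given: they have to be found in the camera images.
- case: plywood electronics case screwed to the table: 180 (x) by 380 (y) by 120 mm high, origin at the centre of its underside, x away from the robot, z up. In its flat top lie four identical flush hatches in a row along y, centres at y = +135, +45, -45, -135 mm (hatch 1 to 4). Hidden transport blocks hold three of them; any one may be the free one. Behind them is a flat ledge 48 mm wide
- hatch_1_mark (a point): centre of the engraved circle (22 mm across) on the top face of hatch 1: the place to press; moves with the hatch, 120 mm above the table while shut. The hatch is plywood, 76 mm wide (case y), 100 long (case x), 6 thick, with 2 mm gaps. Its pivot pins run along the case's y, 45 mm beyond the mark to +x and 3 mm below the top; its edges lie 25 mm from the mark to -x and 75 mm to +x
- hatch_1 (a joint): tilt of hatch 1 in rad: 0 shut, grows as the marked side sinks into the case (short side rises up to 26 mm above the top), stop at 1.05. The free hatch has a friction hinge, 0.1 N m (2 to 3 N at the mark), no spring, stays where left, and 90 mm of free depth below. A blocked hatch feels firm: it gives 4 mm at most at the mark (6 N: under 3 mm) and stays below 0.09. Pressed on the short side none moves
- hatch_2_mark (a point): centre of the engraved circle (22 mm across) on the top face of hatch 2: the place to press; moves with the hatch, 120 mm above the table while shut. The hatch is plywood, 76 mm wide (case y), 100 long (case x), 6 thick, with 2 mm gaps. Its pivot pins run along the case's y, 45 mm beyond the mark to +x and 3 mm below the top; its edges lie 25 mm from the mark to -x and 75 mm to +x
- hatch_2 (a joint): tilt of hatch 2 in rad: 0 shut, grows as the marked side sinks into the case (short side rises up to 26 mm above the top), stop at 1.05. The free hatch has a friction hinge, 0.1 N m (2 to 3 N at the mark), no spring, stays where left, and 90 mm of free depth below. A blocked hatch feels firm: it gives 4 mm at most at the mark (6 N: under 3 mm) and stays below 0.09. Pressed on the short side none moves
- hatch_3_mark (a point): centre of the engraved circle (22 mm across) on the top face of hatch 3: the place to press; moves with the hatch, 120 mm above the table while shut. The hatch is plywood, 76 mm wide (case y), 100 long (case x), 6 thick, with 2 mm gaps. Its pivot pins run along the case's y, 45 mm beyond the mark to +x and 3 mm below the top; its edges lie 25 mm from the mark to -x and 75 mm to +x
- hatch_3 (a joint): tilt of hatch 3 in rad: 0 shut, grows as the marked side sinks into the case (short side rises up to 26 mm above the top), stop at 1.05. The free hatch has a friction hinge, 0.1 N m (2 to 3 N at the mark), no spring, stays where left, and 90 mm of free depth below. A blocked hatch feels firm: it gives 4 mm at most at the mark (6 N: under 3 mm) and stays below 0.09. Pressed on the short side none moves
- hatch_4_mark (a point): centre of the engraved circle (22 mm across) on the top face of hatch 4: the place to press; moves with the hatch, 120 mm above the table while shut. The hatch is plywood, 76 mm wide (case y), 100 long (case x), 6 thick, with 2 mm gaps. Its pivot pins run along the case's y, 45 mm beyond the mark to +x and 3 mm below the top; its edges lie 25 mm from the mark to -x and 75 mm to +x
- hatch_4 (a joint): tilt of hatch 4 in rad: 0 shut, grows as the marked side sinks into the case (short side rises up to 26 mm above the top), stop at 1.05. The free hatch has a friction hinge, 0.1 N m (2 to 3 N at the mark), no spring, stays where left, and 90 mm of free depth below. A blocked hatch feels firm: it gives 4 mm at most at the mark (6 N: under 3 mm) and stays below 0.09. Pressed on the short side none moves
- gear: small dark grey printed gear with a hub, 36 mm across the teeth and 20 mm high, standing on the case's rear ledge; origin at the centre of its underside; a bystander
- glue: white glue stick, 31 mm in diameter and 95 mm high, standing on the table beside the case; origin at the centre of its underside; a bystander
- screwdriver: black-handled screwdriver lying on the table beside the case; origin at the middle of its underside, x along it; a bystander

How it is judged:
By the outcome, as a careful person would: the job done as asked, in the order asked, and still so for the second after the job is handed in, with the robot touching nothing.
It also fails if it takes over 48 s, if anything falls off the work surface, if the arm or the gripper's body presses on something with over 40 N, if the wrist force passes 120 N, or if a joint passes its speed limit or range.

## Working session

There is one attempt and no reset: what is moved stays moved. The work goes in short steps, Python scripts to look and compute and a shell command to move; the robot and the scene stay as the last step left them, time stands still between calls to the robot, and variables do not carry over. Pictures are saved under pics/ and viewed, and the job is handed in when it is done.

```bash
mkdir -p pics; ls; python3 - <<'E'
from rig import env
import cv2,numpy as np
o=env.observe();print({k:np.round(v,3).tolist() for k,v in o.items()})
for n in("top","side"):
    print(n,env.camera_model(n)); cv2.imwrite(f"pics/{n}0.png",env.get_image(n)[:,:,::-1])
E
```

```text
pics
{'time_s': 0.0, 'q': [61.289, 21.842, 74.386, -0.002, 83.858, -12.336], 'qvel': [0.077, -0.106, 0.046, -0.008, 0.114, -0.028], 'joint_efforts': [-0.0, -44.846, -23.128, -0.0, 0.005, -0.0], 'position': [0.155, 0.527, 0.245], 'tool_rot': [[-0.001, -0.959, 0.282], [-0.001, 0.282, 0.959], [-1.0, 0.0, -0.001]], 'ft_force': [-1.125, 0.148, 0.165], 'wrist_torque': [0.033, 0.059, -0.017], 'grip_width': 0.085}
top {'fx': 371.5988205135868, 'fy': 371.5988205135868, 'cx': 321.02734367350996, 'cy': 194.00749717133675, 'origin': array([ 0.52678133, -0.00990076,  0.87559075]), 'orientation': array([[ 0.00661244,  0.99656463, -0.08255435],
       [-0.99888281,  0.00271967, -0.04717773],
       [-0.04679114,  0.08277408,  0.99546926]])}
side {'fx': 363.2473384641419, 'fy': 363.2473384641419, 'cx': 323.02391435364257, 'cy': 199.7146426572998, 'origin': array([ 0.32084752, -0.53683486,  0.76839922]), 'orientation': array([[ 0.88260987,  0.36490887, -0.29638039],
       [-0.46985723,  0.66422771, -0.5814084 ],
       [-0.01529701,  0.65241326,  0.75770901]])}
```

View pics/top0.png

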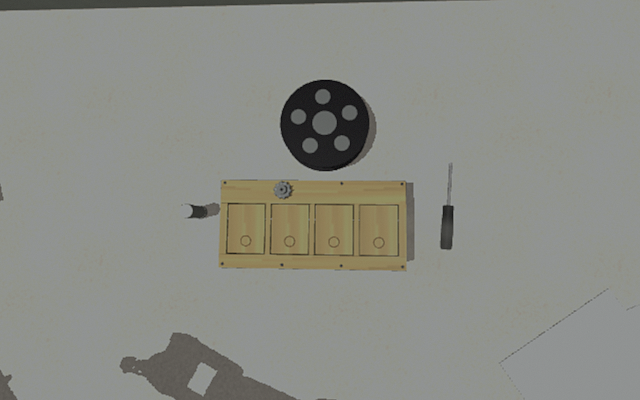

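View pics/side0.png

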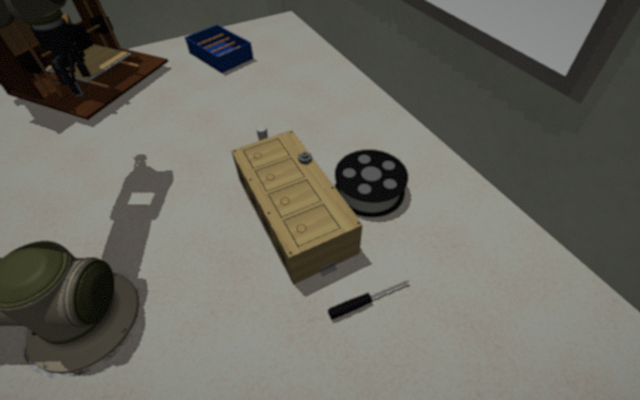

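```bash
cat > h.py <<'E'
import numpy as np
from rig import env
def ray(n,u,v,z):
    m=env.camera_model(n);d=np.array([(u-m['cx'])/m['fx'],-(v-m['cy'])/m['fy'],-1.])
    d=m['orientation']@d;o=m['origin'];return o+d*(z-o[2])/d[2]
E
python3 - <<'E'
from h import *
import cv2
a=cv2.imread('pics/top0.png')[170:280,170:460]
# 210..415
b=cv2.imread('pics/top0.png')[175:275,215:415]
cv2.imwrite('pics/topz.png',cv2.resize(b,None,fx=4,fy=4,interpolation=cv2.INTER_CUBIC))
for u in((245.5,241),(289.5,241.5),(333.5,242),(378.5,242.5)):print(ray('top',*u,.12).round(4))
for u in((221.5,181),(405,182),(406.5,270),(220.5,268)):print('c',ray('top',*u,.12).round(4))
print('gear',ray('top',284,190,.14)); print('glue',ray('top',186,211,.095))
E
```

```text
[0.4928 0.1796 0.12  ]
[0.4926 0.0893 0.12  ]
[4.923e-01 1.000e-04 1.200e-01]
[ 0.4921 -0.0902  0.12  ]
c [0.616  0.2328 0.12  ]
c [ 0.6143 -0.1443  0.12  ]
c [ 0.4384 -0.1451  0.12  ]
c [0.4378 0.2297 0.12  ]
gear [0.59562291 0.0991389  0.14      ]
glue [0.55426236 0.31593694 0.095     ]
```

View pics/topz.png

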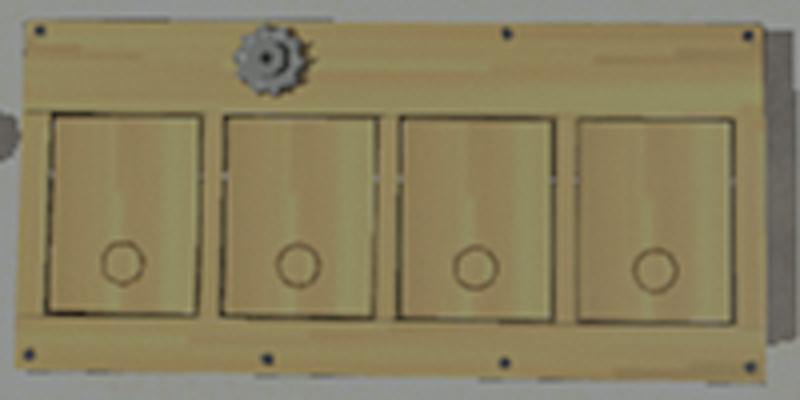

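Top view: the marks are at px (245,241), (289,241), (334,242) and (379,243), which gives world x≈0.4925 and y≈0.179, 0.089, 0.000, -0.090. The case is square to the world axes. Next I move above hatch 1 with the fingers shut and the jaw axis along y.

```bash
python3 -m jog '[[-1,0,-0.02,-0.0113,-0.02],[-1,0,-0.055,-0.031,-0.05],[-1,0.005,-0.095,-0.0537,-0.08],[-1,0.01,-0.135,-0.0763,-0.11],[-1,0.015,-0.175,-0.099,-0.14],[-1,0.02,-0.215,-0.1216,-0.17],[-1,0.025,-0.255,-0.1442,-0.2],[-1,0.03,-0.295,-0.1668,-0.23],[-1,0.035,-0.335,-0.1894,-0.26],[-1,0.04,-0.37,-0.2092,-0.286],[-1,0.045,-0.4,-0.2262,-0.286],[-1,0.045,-0.415,-0.2347,-0.286],[-1,0.045,-0.4218,-0.2385,-0.286],[-1,0.045,-0.4218,-0.2385,-0.286],[-1,0.045,-0.4218,-0.2385,-0.286],[-1,0.045,-0.4218,-0.2385,-0.286]]' 60
python3 - <<'E'
from h import *
import cv2
for n in("top","wrist"): cv2.imwrite(f"pics/{n}1.png",env.get_image(n)[:,:,::-1])
o=env.observe();print({k:np.round(v,4).tolist() for k,v in o.items()})
E
```

```text
time_s: 1.7
position: [0.4917, 0.181, 0.2006]
tool_rot: [[0.0, -1.0, -0.002], [0.0, -0.002, 1.0], [-1.0, -0.0, 0.0]]
ft_force: [0.0, -0.2, -0.0]
grip_width: 0.0002
{'time_s': 1.8, 'q': [7.2137, 21.3998, 82.8339, 0.005, 75.7509, -82.8762], 'qvel': [-0.3744, 0.1805, -0.1172, -0.1313, 0.012, -0.1175], 'joint_efforts': [-0.0208, -42.8398, -21.5498, 0.0007, 0.0012, 0.0051], 'position': [0.4919, 0.1807, 0.2006], 'tool_rot': [[0.0003, -1.0, -0.0015], [0.0001, -0.0015, 1.0], [-1.0, -0.0003, 0.0001]], 'ft_force': [1.13, -0.2108, -0.0111], 'wrist_torque': [0.0558, 0.0204, 0.0074], 'grip_width': 0.0001}
```

View pics/wrist1.png

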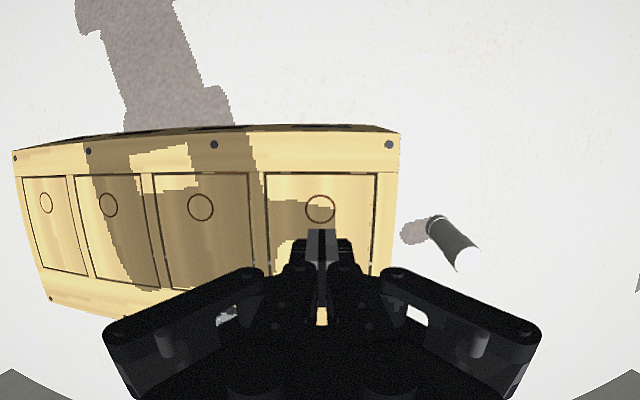

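View pics/top1.png

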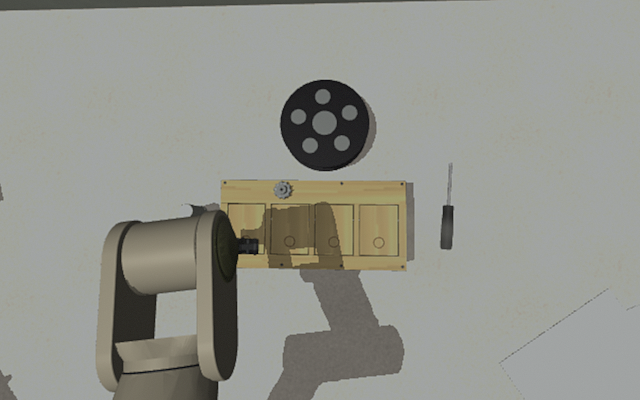

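The wrist view shows circle 1 at (320,209), just ahead of the fingertips, so I'll cross-check its position.

```bash
python3 - <<'E'
from h import *
m=env.camera_model('wrist');print(m)
for u,v in((320,209),(201,208),(110,204),(46,203)):
    p=np.array([u-m['cx'],-(v-m['cy'])])/m['fx'];r=np.linalg.norm(p)
    d=m['orientation']@np.array([*(p/r*np.sin(r)),-np.cos(r)]);o=m['origin'];print((o+d*(.12-o[2])/d[2]).round(4))
E
```

```text
{'fx': 309.70691628693146, 'fy': 309.70691628693146, 'cx': 321.4587925426784, 'cy': 192.74196193463922, 'origin': array([0.42543379, 0.18053591, 0.329602  ]), 'orientation': array([[-0.00125715, -0.96461556, -0.26365744],
       [ 0.99999812, -0.00160195,  0.00109278],
       [-0.00147648, -0.26365557,  0.96461576]])}
[0.4947 0.1793 0.12  ]
[0.4948 0.0898 0.12  ]
[0.4929 0.0012 0.12  ]
[ 0.4937 -0.0917  0.12  ]
```

```bash
python3 -m jog '[[-1,0.02,-0.001,-0.0015,0],[-1,0.045,-0.001,-0.0015,0],[-1,0.058,-0.001,-0.0015,0],[-1,0.063,-0.001,-0.0015,0],[-1,0.065,-0.001,-0.0015,0],[-1,0.066,-0.001,-0.0015,0],[-1,0.066,-0.001,-0.0015,0]]'
python3 -m jog '[[-1,0.0005,0,0,0],[-1,0.001,0,0,0],[-1,0.001,0,0,0]]'
python3 -m jog '[[-1,0.0005,0,0,0],[-1,0.001,0,0,0],[-1,0.001,0,0,0]]'
```

```text
time_s: 2.5
position: [0.4937, 0.1786, 0.1349]
tool_rot: [[0.001, -1.0, -0.0], [0.0, -0.0, 1.0], [-1.0, -0.001, 0.0]]
ft_force: [0.4, -0.1, 0.3]
grip_width: 0.0
time_s: 2.8
position: [0.4937, 0.1785, 0.1337]
tool_rot: [[0.001, -1.0, -0.0], [0.0, -0.0, 1.0], [-1.0, -0.001, 0.0]]
ft_force: [-0.1, 0.6, 2.5]
grip_width: 0.0001
time_s: 3.1
position: [0.4937, 0.1785, 0.1328]
tool_rot: [[0.001, -1.0, -0.0], [0.0, -0.0, 1.0], [-1.0, -0.001, 0.0]]
ft_force: [-1.9, 0.1, 6.2]
grip_width: -0.0001
```

Hatch 1 is firm: the force climbs to 6 N in under 2 mm. I go on to hatch 2.

```bash
python3 -m jog '[[-1,-0.008,0,0,0],[-1,-0.02,0,0,0],[-1,-0.02,0,-0.015,0],[-1,-0.02,0,-0.04,0],[-1,-0.02,0,-0.065,0],[-1,-0.02,0,-0.083,0],[-1,-0.02,0,-0.0895,0],[-1,-0.015,0,-0.0895,0],[-1,-0.007,0,-0.0895,0],[-1,-0.003,0,-0.0895,0],[-1,-0.002,0,-0.0895,0],[-1,-0.002,0,-0.0895,0]]'
python3 -m jog '[[-1,0.0005,0,0,0],[-1,0.001,0,0,0],[-1,0.001,0,0,0]]'
python3 -m jog '[[-1,0.0005,0,0,0],[-1,0.001,0,0,0],[-1,0.001,0,0,0]]'
```

```text
time_s: 4.3
position: [0.4934, 0.0894, 0.1341]
tool_rot: [[-0.001, -1.0, -0.001], [0.0, -0.001, 1.0], [-1.0, 0.001, 0.0]]
ft_force: [-0.2, 0.7, 0.7]
grip_width: -0.0002
time_s: 4.6
position: [0.4936, 0.0891, 0.1335]
tool_rot: [[0.0, -1.0, -0.0], [0.0, -0.0, 1.0], [-1.0, -0.0, 0.0]]
ft_force: [-0.0, 0.4, 0.5]
grip_width: -0.0001
time_s: 4.9
position: [0.4936, 0.089, 0.1324]
tool_rot: [[0.0, -1.0, -0.0], [0.0, -0.0, 1.0], [-1.0, -0.0, 0.0]]
ft_force: [0.5, 1.7, 2.4]
grip_width: 0.0004
```

```bash
python3 -m jog '[[-1,0.0005,0,0,0],[-1,0.001,0,0,0],[-1,0.001,0,0,0]]'
```

```text
time_s: 5.2
position: [0.4936, 0.089, 0.1313]
tool_rot: [[0.0, -1.0, -0.0], [0.0, -0.0, 1.0], [-1.0, -0.0, 0.0]]
ft_force: [-0.1, 1.9, 2.3]
grip_width: 0.0
```

```bash
python3 -m jog '[[-1,0.0005,0,0,0],[-1,0.001,0,0,0],[-1,0.001,0,0,0]]'
```

```text
time_s: 5.5
position: [0.4935, 0.0889, 0.1302]
tool_rot: [[-0.0, -1.0, -0.0], [0.0, -0.0, 1.0], [-1.0, 0.0, 0.0]]
ft_force: [0.6, 1.4, 1.2]
grip_width: 0.0001
```

Hatch 2 gives at about 2 N with no rise in force, so it is the free one. I push it down gently.

```bash
python3 -m jog '[[-1,0.002,0,0,0],[-1,0.004,0,0,0],[-1,0.007,0,0,0],[-1,0.01,0,0,0],[-1,0.01,0,0,0]]'
python3 -m jog '[[-1,0.003,0,0,0],[-1,0.006,0,0,0],[-1,0.009,0,0,0],[-1,0.012,0,0,0],[-1,0.015,0,0,0],[-1,0.018,0,0,0],[-1,0.02,0,0,0],[-1,0.02,0,0,0]]'
python3 - <<'E'
from h import *
import cv2
for n in("side","wrist"): cv2.imwrite(f"pics/{n}2.png",env.get_image(n)[:,:,::-1])
E
```

```text
time_s: 6.0
position: [0.4932, 0.0888, 0.1198]
tool_rot: [[-0.001, -1.0, -0.0], [-0.0, -0.0, 1.0], [-1.0, 0.001, -0.0]]
ft_force: [-0.1, -0.7, -0.7]
grip_width: 0.0004
time_s: 6.8
position: [0.4932, 0.089, 0.0999]
tool_rot: [[-0.001, -1.0, -0.0], [0.0, -0.0, 1.0], [-1.0, 0.001, 0.0]]
ft_force: [0.3, -0.8, 0.3]
grip_width: -0.0001
```

View pics/wrist2.png

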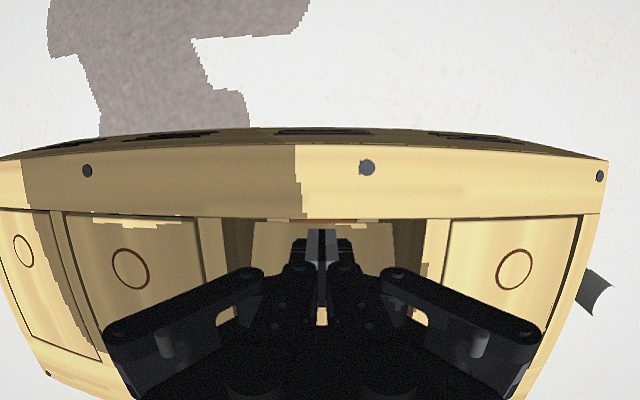

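View pics/side2.png

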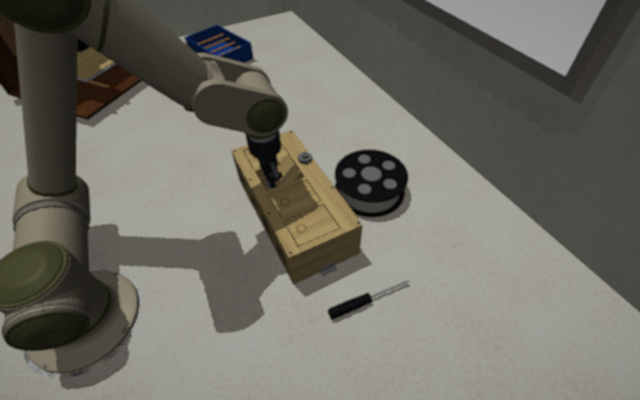

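Wrist view: hatch 2's opening (from about (245,220) to (425,220)) is dark and its marked side has sunk. The neighbouring hatches are still flush. Pushing deeper.

```bash
python3 -m jog '[[-1,0.003,0,0,0],[-1,0.006,0,0,0],[-1,0.009,0,0,0],[-1,0.01,0,0,0]]'
python3 -m jog '[[-1,0.002,0,0,0],[-1,0.004,0,0,0],[-1,0.006,0,0,0],[-1,0.006,0,0,0]]'
```

```text
time_s: 7.3
position: [0.4933, 0.0889, 0.0899]
tool_rot: [[-0.001, -1.0, -0.0], [0.0, -0.0, 1.0], [-1.0, 0.001, 0.0]]
ft_force: [-0.9, 0.1, 2.9]
grip_width: -0.0004
time_s: 7.7
position: [0.4934, 0.0889, 0.084]
tool_rot: [[-0.001, -1.0, -0.0], [0.0, -0.0, 1.0], [-1.0, 0.001, 0.0]]
ft_force: [-0.3, -0.6, -0.8]
grip_width: -0.0001
```

```bash
python3 -m jog '[[-1,0.001,0,0,0],[-1,0.002,0,0,0],[-1,0.003,0,0,0],[-1,0.003,0,0,0]]'
python3 - <<'E'
from rig import env
print(env.observe()['ft_force'],env.observe()['wrist_torque'])
E
```

```text
time_s: 8.1
position: [0.4934, 0.0889, 0.0812]
tool_rot: [[-0.0, -1.0, -0.0], [0.0, -0.0, 1.0], [-1.0, 0.0, 0.0]]
ft_force: [-0.3, 0.4, -0.3]
grip_width: 0.0002
[-0.25532885  0.43481776 -0.27495051] [-0.00862181  0.05915131 -0.03044515]
```

Draw back straight up, then step away, and look.

```bash
python3 -m jog '[[-1,-0.01,0,0,0],[-1,-0.03,0,0,0],[-1,-0.055,0,0,0],[-1,-0.085,0,0,0],[-1,-0.12,0,0,0],[-1,-0.14,0.02,0,0],[-1,-0.15,0.05,0,0],[-1,-0.15,0.08,0,0],[-1,-0.15,0.11,0,0],[-1,-0.15,0.13,0,0],[-1,-0.15,0.14,0,0],[-1,-0.15,0.14,0,0],[-1,-0.15,0.14,0,0]]'
python3 - <<'E'
from h import *
import cv2
for n in("top","side","wrist"):
    a=env.get_image(n)[:,:,::-1]; cv2.imwrite(f"pics/{n}3.png",a)
    if n!='wrist':
        b=a[175:275,215:415] if n=='top' else a[120:280,220:420]
        cv2.imwrite(f"pics/{n}3z.png",cv2.resize(b,None,fx=3.7,fy=3.7,interpolation=cv2.INTER_CUBIC))
E
```

```text
time_s: 9.4
position: [0.3544, 0.0888, 0.2317]
tool_rot: [[0.001, -1.0, -0.0], [-0.0, -0.0, 1.0], [-1.0, -0.001, -0.0]]
ft_force: [-0.2, -0.4, 0.6]
grip_width: 0.0001
```

View pics/top3z.png

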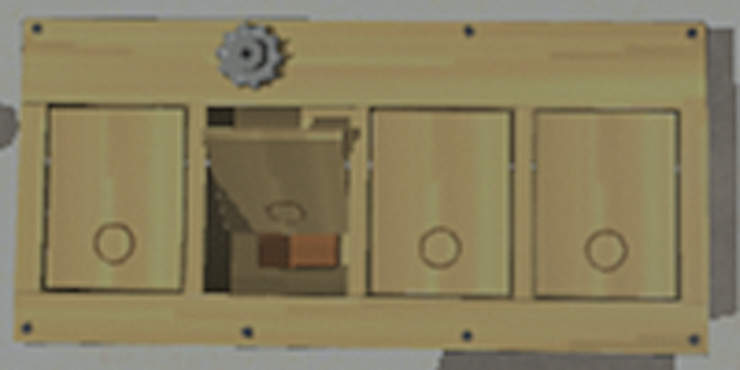

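View pics/side3z.png

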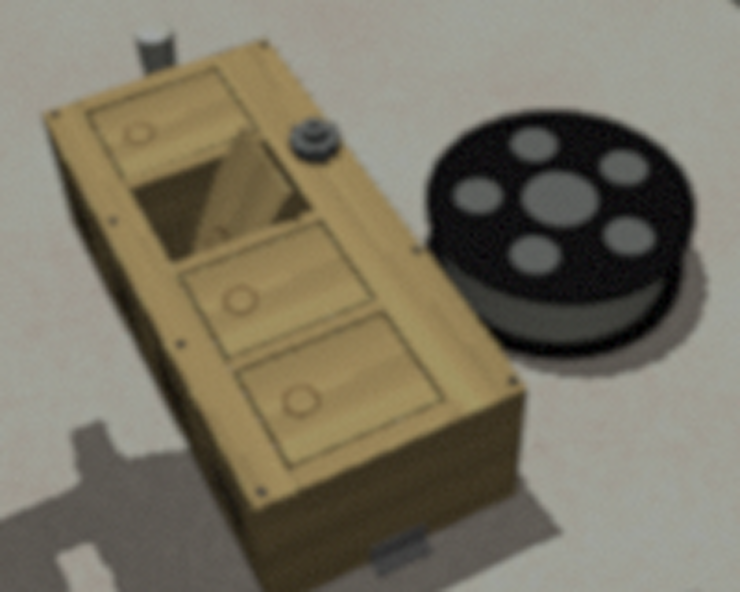

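View pics/wrist3.png

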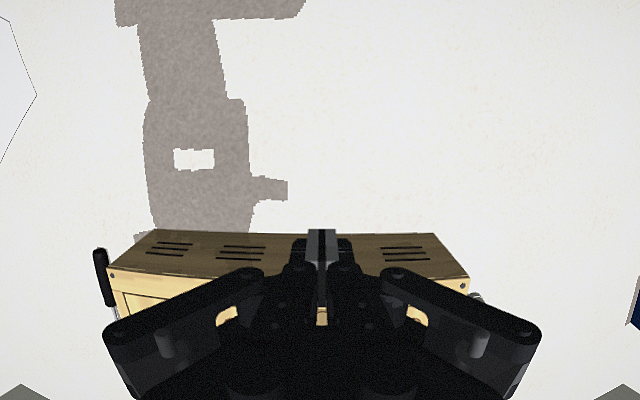

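```bash
python3 - <<'E'
from h import *
def proj(n,p):
    m=env.camera_model(n);c=m['orientation'].T@(np.array(p)-m['origin']);return m['cx']+m['fx']*c[0]/-c[2],m['cy']-m['fy']*c[1]/-c[2]
P=np.array([.5385,.117]);y=.089
for t in (0,40,45,50,55,60):
    T=np.radians(t);c,s=np.cos(T),np.sin(T)
    def pt(l,h=.003): # l toward -x
        return [P[0]-l*c+h*-s*1, y, P[1]-l*s+h*c]
    for n,(a,b),f in(('top',(215,175),3.7),('side',(220,120),3.7)):
        print(t,n,[tuple(np.round((np.array(proj(n,pt(l)))-[a,b])*f).astype(int)) for l in(45,70,-30)])
E
```

```text
0 top [(np.int64(560), np.int64(-20804)), (np.int64(536), np.int64(-19046)), (np.int64(450), np.int64(-12617))]
0 side [(np.int64(4690), np.int64(-1475)), (np.int64(4576), np.int64(-1432)), (np.int64(3996), np.int64(-1215))]
40 top [(np.int64(447), np.int64(1965)), (np.int64(449), np.int64(1983)), (np.int64(460), np.int64(2102))]
40 side [(np.int64(-2822), np.int64(3637)), (np.int64(-2904), np.int64(3729)), (np.int64(-3505), np.int64(4404))]
45 top [(np.int64(448), np.int64(1657)), (np.int64(450), np.int64(1671)), (np.int64(460), np.int64(1758))]
45 side [(np.int64(-2005), np.int64(3078)), (np.int64(-2053), np.int64(3140)), (np.int64(-2393), np.int64(3577))]
50 top [(np.int64(449), np.int64(1405)), (np.int64(451), np.int64(1415)), (np.int64(460), np.int64(1481))]
50 side [(np.int64(-1445), np.int64(2695)), (np.int64(-1476), np.int64(2740)), (np.int64(-1686), np.int64(3051))]
55 top [(np.int64(450), np.int64(1192)), (np.int64(452), np.int64(1200)), (np.int64(460), np.int64(1251))]
55 side [(np.int64(-1033), np.int64(2412)), (np.int64(-1053), np.int64(2447)), (np.int64(-1189), np.int64(2682))]
60 top [(np.int64(451), np.int64(1008)), (np.int64(452), np.int64(1014)), (np.int64(460), np.int64(1052))]
60 side [(np.int64(-713), np.int64(2192)), (np.int64(-726), np.int64(2220)), (np.int64(-815), np.int64(2406))]
```

```bash
python3 - <<'E'
from h import *
def proj(n,p):
    m=env.camera_model(n);c=m['orientation'].T@(np.array(p)-m['origin']);return m['cx']+m['fx']*c[0]/-c[2],m['cy']-m['fy']*c[1]/-c[2]
P=np.array([.5385,.117]);y=.089
for t in (0,40,45,50,55,60):
    T=np.radians(t);c,s=np.cos(T),np.sin(T)
    def pt(l,h=.003):
        return [P[0]-l*c-h*s, y, P[1]-l*s+h*c]
    for n,(a,b),f in(('top',(215,175),3.7),('side',(220,120),3.7)):
        print(t,n,[tuple(np.round((np.array(proj(n,pt(l)))-[a,b])*f).astype(int).tolist()) for l in(.045,.07,-.03)])
E
```

```text
0 top [(276, 244), (276, 290), (278, 108)]
0 side [(186, 212), (151, 225), (286, 175)]
40 top [(283, 227), (286, 259), (273, 122)]
40 side [(203, 238), (180, 263), (273, 159)]
45 top [(284, 222), (287, 252), (273, 126)]
45 side [(206, 240), (186, 266), (270, 159)]
50 top [(285, 218), (288, 244), (272, 130)]
50 side [(210, 241), (193, 268), (267, 158)]
55 top [(285, 212), (289, 236), (272, 134)]
55 side [(215, 242), (199, 269), (263, 158)]
60 top [(286, 207), (290, 227), (272, 138)]
60 side [(219, 243), (206, 270), (260, 157)]
```

All three features put the tilt at about 56°: mark at (286,211) and lower edge at row 233 in the top zoom, mark at about (217,236) in the side zoom. The gear and glue stick are where they were. Handing in.

```bash
python3 -c "
from rig import env
env.close_job(); print(env.observe()['time_s'])"
```

```text
the job is handed in; nothing more can be done
the job is handed in; nothing more can be done
```

Hatch 2 is the free one. It now stands open at about 56°, measured from the top and side pictures after I drew back.

- **Search:** I pressed the hatches in order with shut fingers. Hatch 1 was firm, with about 6 N at just under 2 mm, so I stopped there. Hatch 2 gave way at about 2 N without stiffening. Hatches 3 and 4 were not pressed, because the free one was already found.
- **Opening:** I pushed hatch 2 down to a fingertip depth of about 53 mm. No force reading after contact with it was above 3 N. Some readings while pushing were near zero or slightly negative, so I relied on the pictures rather than the force to confirm the tilt.
- **Final state:** The fingers are about 85 mm from the case and 100 mm above its top. The other three hatches are still flush. The gear and glue stick look unmoved. I never went near the screwdriver, but I did not measure its position again. The last pictures were at about 9.5 s of the 48 s allowed.

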